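# Change over the parts boxes by their push-push lids

## Task

The parts box with the yellow lid is standing open, and we are changing over to the parts in the one with the blue lid. First press the yellow lid down until it catches and stays locked, and only then press the blue lid and let go so that it springs up and stays open; never have both open together. Keep the red lid locked and leave the other things on the bench where they are.

Things in the scene. Friction and masses are not known exactly. Their poses are not given: they have to be found in the camera images.
- box_yellow: Grey parts box with the yellow lid, fixed to the bench: 118 mm deep (x), 94 mm wide (y), walls 60 mm high; 75 mm high with the lid locked. Origin: centre of its underside. Its x axis points from the lid's free front edge to the hinge (away from the robot, but for its yaw), y left, z up. Hinge axis along y at x = +57, z = 69 mm. Push-push catch under the lid's front edge.
- lid_yellow (a joint): Lid angle, rad: 0 locked and level (rests within 0.01), 0.55 sprung open (front edge 60 mm up), -0.07 at its firm stop. Pressed to the stop from open and let go, it rises to 0 and stays locked; pressed to the stop from locked and let go, it springs open in about 0.5 s. The catch switches near -0.05; let go before that, its state is unchanged. It resists with 3 to 5 N at the pad, with short jolts as the catch engages; the stop is rigid.
- lid_yellow_pad (a point): Centre of the ribbed black pad, 36x22 mm, on top of the yellow lid: press here. The lid is yellow, 121 mm from hinge to front edge, 101 mm wide; the pad is 85 mm from the hinge. Lid locked, it is at x = -28, y = 0, z = 76 mm in the box's frame, at the stop 6 mm lower; it swings with the lid. A straight push down over that locked place meets the lid at every angle.
- box_blue: Grey parts box with the blue lid, fixed to the bench: 118 mm deep (x), 94 mm wide (y), walls 60 mm high; 75 mm high with the lid locked. Origin: centre of its underside. Its x axis points from the lid's free front edge to the hinge (away from the robot, but for its yaw), y left, z up. Hinge axis along y at x = +57, z = 69 mm. Push-push catch under the lid's front edge.
- lid_blue (a joint): Lid angle, rad: 0 locked and level (rests within 0.01), 0.55 sprung open (front edge 60 mm up), -0.07 at its firm stop. Pressed to the stop from open and let go, it rises to 0 and stays locked; pressed to the stop from locked and let go, it springs open in about 0.5 s. The catch switches near -0.05; let go before that, its state is unchanged. It resists with 3 to 5 N at the pad, with short jolts as the catch engages; the stop is rigid.
- lid_blue_pad (a point): Centre of the ribbed black pad, 36x22 mm, on top of the blue lid: press here. The lid is blue, 121 mm from hinge to front edge, 101 mm wide; the pad is 85 mm from the hinge. Lid locked, it is at x = -28, y = 0, z = 76 mm in the box's frame, at the stop 6 mm lower; it swings with the lid. A straight push down over that locked place meets the lid at every angle.
- box_red: Grey parts box with the red lid, fixed to the bench: 118 mm deep (x), 94 mm wide (y), walls 60 mm high; 75 mm high with the lid locked. Origin: centre of its underside. Its x axis points from the lid's free front edge to the hinge (away from the robot, but for its yaw), y left, z up. Hinge axis along y at x = +57, z = 69 mm. Push-push catch under the lid's front edge.
- lid_red (a joint): Lid angle, rad: 0 locked and level (rests within 0.01), 0.55 sprung open (front edge 60 mm up), -0.07 at its firm stop. Pressed to the stop from open and let go, it rises to 0 and stays locked; pressed to the stop from locked and let go, it springs open in about 0.5 s. The catch switches near -0.05; let go before that, its state is unchanged. It resists with 3 to 5 N at the pad, with short jolts as the catch engages; the stop is rigid.
- lid_red_pad (a point): Centre of the ribbed black pad, 36x22 mm, on top of the red lid: press here. The lid is red, 121 mm from hinge to front edge, 101 mm wide; the pad is 85 mm from the hinge. Lid locked, it is at x = -28, y = 0, z = 76 mm in the box's frame, at the stop 6 mm lower; it swings with the lid. A straight push down over that locked place meets the lid at every angle.
- gauge_set: Bystander: beech cradle with five upright steel step gauges, 45x110x38 mm, loose. Origin: centre of its underside.
- green_tape: Bystander: roll of green tape lying flat, 96 mm across, 24 mm high, loose. Origin: centre of its underside.
- caliper: Bystander: digital caliper lying flat, 226 mm long, 66 mm over the jaws, loose. Origin: centre of its underside.
- side_cutters: Bystander: side cutters with orange handles, 128 mm long, lying flat, loose. Origin: centre of its underside.
- screwdriver: Bystander: flat screwdriver with orange handle, 188 mm long, lying flat, loose. Origin: centre of its underside.
Not all that is in view belongs to the job. What is meant by the box_yellow is not turquoise, and is the larger of those in its own colour.

How it is judged:
On the way:
1. the yellow lid is locked by its catch with no finger on it, while the blue lid is still locked (value of joint lid_yellow between -0.03 and 0.03 rad and value of joint lid_blue between -0.03 and 0.03 rad and contact force between the fingers and box_yellow below 0.3 N), for 0.3 s.
At the end, for the whole second after the job is handed in: The yellow lid is locked (within 0.03 rad of 0), the blue lid has sprung open (above 0.45 rad) and is at rest, the red lid is locked (within 0.03 rad of 0) (value of joint lid_yellow between -0.03 and 0.03 rad and value of joint lid_blue above 0.45 rad and value of joint lid_red between -0.03 and 0.03 rad and velocity of joint lid_blue between -0.1 and 0.1 rad/s); the robot touches nothing.
It fails at once if the yellow and the blue lid both stand open (more than 0.15 rad) at once (value of joint each of lid_yellow, lid_blue above 0.15 rad).
It fails at once if the red lid is released (opens by more than 0.1 rad) (value of joint lid_red above 0.1 rad).
It fails at once if a bystander is moved by more than 30 mm (distance of any of gauge_set, green_tape, caliper, side_cutters, screwdriver from where it was at the start of the episode above 0.03 m).
It also fails if it takes over 42 s, if anything falls off the work surface, if the arm or the gripper's body presses on something with over 40 N, if the wrist force passes 120 N, or if a joint passes its speed limit or range.

## Robot

A 6-joint arm with a two-finger parallel gripper is mounted at the origin on the work surface; the furniture and walls round the work are solid. World frame = base frame: x ahead of the robot, y to its left, z up, the work surface at z = 0. Lengths are in m, angles in rad, forces in N, time in s.
With the tool pointing down it reaches from about 0.3 to 0.775 m from the base axis. Payload 14.6 kg.
Tool frame: the origin (TCP) lies at the very end of the fingers, on their centre line; the grasp point (between the pads) lies 19 mm behind it (ctrl.grasp_offset is the distance from the TCP to the grasp point, in m); x points along the fingers, y is the direction in which the jaws open and shut, and the axes are right-handed (so a half turn about x gives the same grasp; the last joint's range is limited). The gripper opens to 94 mm and grips with 3 to 60 N. Pads are 16 mm wide; open, the fingers measure 119 mm over their backs; the gripper's body (75 mm by 177 mm) begins 78 mm behind the grasp point.
Start: joints at [-0.067, 0.3, 1.521, -0, 1.321, -0.067], TCP at [0.55, -0, 0.166] pointing down, gripper open.
Joint ranges: [-3.03, 3.03], [-0.79, 2.21], [0.23, 2.52], [-1.04, 4.18], [0, 3.07], [-2.55, 2.55]. Speed limits (rad/s): [2.22, 2.22, 2.57, 3.14, 3.14, 3.14].

## Interface

Orientations are given as [roll, pitch, yaw] about the fixed x, y, z axes, in that order (R = Rz(yaw) Ry(pitch) Rx(roll)).
In Python, from station import ctrl gives the robot as it stands. The module is installed in compiled form; this text tells all that it offers.
- The arm moves only by the tool send_rows, never from a script. Its argument "rows" is a list that holds one entry, the list of rows, each a list of 4 numbers: the shift along the world's x, y, z in mm, then the turn about the world's z in rad. A call has 1 to 12 rows; each row shifts and turns the commanded pose from where the row before left it; what a row does not reach is not made up. A row lasts 1/10 s, in which the tool goes at most 50 mm and 8.59 degrees, less where a joint would pass 70% of its speed; a pose out of reach is approached as far as the arm can. A call is refused whole if a number of a shift passes 50 or a number of a turn 0.15, either way. A call with a gripper value outside its range is refused whole. "grip" is the gripper's target within -1 to 1 (shut at 1, half-way at 0, fully open at -1), set as the call begins (left out, the last holds). The fingers move at their own pace and stop on an object; "newtons" is the grip in N (left out, the last holds). Time passes only in rows, so rows that do not move let the fingers close. It gives the time, the measured TCP pose, the force and the opening at its end, in the units of the state.
- ctrl.get_obs(): the state, without advancing time (a new reading comes with each control period).
- ctrl.camera(name): name is "scene" or "side" or "wrist"; returns (picture, depth): 384x512x3 uint8, red, green, blue; 384x512 float32, m along the optical axis (not along the pixel's ray), 0 where there is no reading.
- ctrl.camera_params(name): a dict with "vertical_fov" (degrees; the focal length in pixels is half the picture's height over the tangent of half this angle, whatever the lens; pixels are square), "cx", "cy" (the principal point, pixels), "cam_to_world" (4x4, takes a point from camera to world coordinates); the wrist camera has in their place "mount" (4x4, takes a point from camera to tool coordinates, whose origin is the TCP and whose axes are the tool frame's). Camera axes: x right, y up, looking along -z (the intrinsics and any distortion apply to the point x, -y, -z); pixel columns grow to the right and rows downward; lengths in m; the calibration is good to about 2 mm. A picture is of the moment at which its call begins: read the wrist's pose just before it. camera_params takes no time and is no camera call.
- ctrl.hand_in(): hands the job in, once; it reports no verdict.
The state is a dict: "time_s": time; "qpos": joint angles; "joint_vel": joint speeds; "tau": joint torques, N m; "ee_pos": TCP position; "eef_rot": TCP orientation; "force": force on the tool from outside, world axes, zero at the start; "moment": the same for the moment, N m; "grip_width": finger opening in m.
Only numpy, scipy, OpenCV 4.12 (cv2) and the standard library are available. Lean on these libraries where they do the work, as an engineer would, in place of code of your own. Each camera call takes 0.05 s, during which the arm holds its last target.

## Working session

There is one attempt and no reset: what is moved stays moved. The work goes in short steps, Python scripts to look and compute and a tool call to move; the robot and the scene stay as the last step left them, time stands still between calls to the robot, and variables do not carry over. Pictures are saved under pics/ and viewed, and the job is handed in when it is done.

Besides the shell and the picture viewer there is one more tool, called after "Request:" as name(argument=value, ...), one argument or row to a line, values as JSON. send_rows: Moves the arm, as the interface text tells. Its arguments: {"type":"object","properties":{"rows":{"type":"array"},"grip":{"type":"number"},"newtons":{"type":"number"}},"required":["rows"]}

```bash
mkdir -p pics
cat > h.py <<'E'
import numpy as np,cv2
from station import ctrl
def snap(n,tag):
    im,d=ctrl.camera(n); cv2.imwrite(f'pics/{tag}.png',im[:,:,::-1]); np.save(f'pics/{tag}.npy',d); return im,d
E
python3 - <<'E'
from h import *
import json
for n in ['scene','side']:
    print(n,ctrl.camera_params(n))
    im,d=snap(n,n+'0')
print(ctrl.get_obs())
print(ctrl.camera_params('wrist'))
E
```

```text
scene {'vertical_fov': 48.487682115292706, 'cx': 261.0001593868596, 'cy': 187.9312024425664, 'cam_to_world': array([[ 0.66275488,  0.45426773, -0.59531236, -0.33579707],
       [-0.7487453 ,  0.4143998 , -0.51735218, -0.88079914],
       [ 0.01168092,  0.78861501,  0.61477632,  1.12985509],
       [ 0.        ,  0.        ,  0.        ,  1.        ]])}
side {'vertical_fov': 43.63296746576732, 'cx': 255.8419941511767, 'cy': 191.19294604043486, 'cam_to_world': array([[-0.98695074,  0.11015058, -0.11745247,  0.48466893],
       [-0.16055779, -0.61782085,  0.76975229,  1.30012663],
       [ 0.01222408,  0.7785655 ,  0.62744428,  1.14744978],
       [ 0.        ,  0.        ,  0.        ,  1.        ]])}
{'time_s': 0.1, 'qpos': array([-6.65804736e-02,  3.00410550e-01,  1.52145058e+00,  3.86659952e-05,
        1.32066325e+00, -6.66195266e-02]), 'joint_vel': array([ 0.00098025, -0.0022574 , -0.00198007, -0.00090307,  0.00094503,
       -0.00146054]), 'tau': array([ 1.84928511e-03, -5.32644153e+01, -3.53284299e+01,  7.10431044e-02,
        2.34944851e-02, -7.30603051e-05]), 'ee_pos': array([5.49766944e-01, 3.49791097e-05, 1.65774756e-01]), 'eef_rot': array([-1.67759253,  1.56986385,  3.03482592]), 'force': array([ 0.34848472,  0.451427  , -0.30233923]), 'moment': array([0.00768115, 0.02402303, 0.03418178]), 'grip_width': 0.0938956337121653}
{'vertical_fov': 58.31400328604779, 'cx': 256.9932993197126, 'cy': 191.96881802089183, 'mount': array([[ 4.71019463e-04,  2.62546798e-01, -9.64919145e-01,
        -2.18633677e-01],
       [ 9.99999460e-01, -1.01776685e-03,  2.11217471e-04,
        -6.27549735e-04],
       [-9.26608247e-04, -9.64918724e-01, -2.62547135e-01,
        -7.64221511e-02],
       [ 0.00000000e+00,  0.00000000e+00,  0.00000000e+00,
         1.00000000e+00]])}
```

View pics/scene0.png

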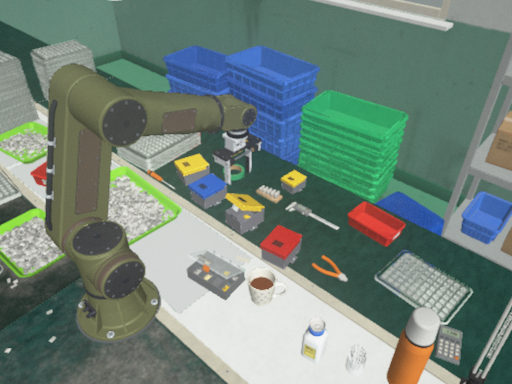

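View pics/side0.png

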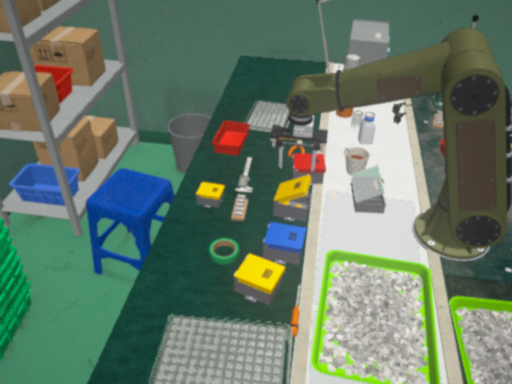

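Run:
```python
import cv2,numpy as np
a=cv2.imread('pics/scene0.png')[140:290,150:350]; b=cv2.imread('pics/side0.png')[120:310,180:340]
cv2.imwrite('pics/sc1.png',cv2.resize(a,None,fx=4,fy=4,interpolation=2))
cv2.imwrite('pics/si1.png',cv2.resize(b,None,fx=3,fy=3,interpolation=2))
```

```text
(no output)
```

View pics/sc1.png

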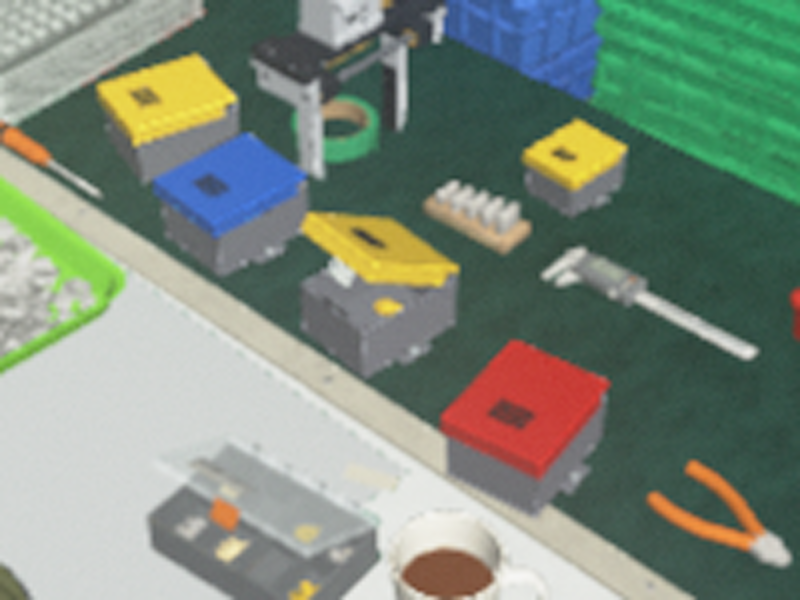

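View pics/si1.png

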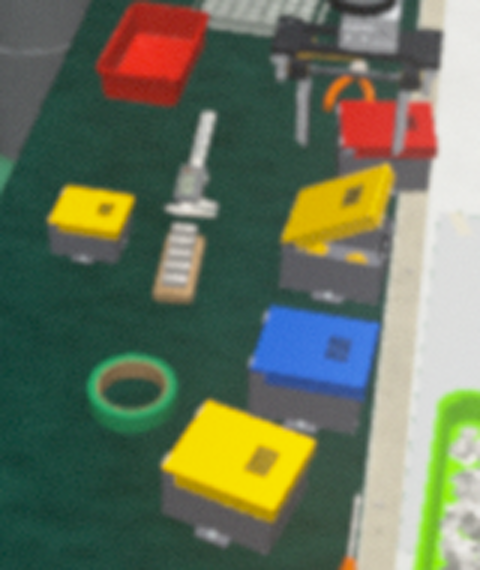

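```bash
cat >> h.py <<'E'
def world(n,d):
    p=ctrl.camera_params(n); f=192/np.tan(np.radians(p['vertical_fov']/2))
    v,u=np.mgrid[0:384,0:512]; 
    P=np.stack([(u-p['cx'])/f*d,-(v-p['cy'])/f*d,-d],-1)
    T=p.get('cam_to_world')
    return P@T[:3,:3].T+T[:3,3]
E
python3 - <<'E'
from h import *
for n in ['scene','side']:
    im=cv2.imread(f'pics/{n}0.png'); d=np.load(f'pics/{n}0.npy'); W=world(n,d)
    hsv=cv2.cvtColor(im,cv2.COLOR_BGR2HSV)
    for c,(lo,hi) in dict(yellow=(20,33),blue=(105,120),red=(0,5),redb=(172,180)).items():
        m=((hsv[...,0]>=lo)&(hsv[...,0]<=hi)&(hsv[...,1]>140)&(hsv[...,2]>90)&(d>0)).astype(np.uint8)
        k,l,s,ce=cv2.connectedComponentsWithStats(m)
        for i in range(1,k):
            if s[i,4]<80: continue
            w=W[l==i]; me=np.median(w,0)
            if not(0.2<me[0]<1 and -.6<me[1]<.7): continue
            ok=(w[:,2]>me[2]-.05)&(w[:,2]<me[2]+.06); w=w[ok]
            # top plane: for flat lids, keep points close to top
            t=w[abs(w[:,2]-me[2])<.006] if c!='x' else w
            r=cv2.minAreaRect((t[:,:2]*1000).astype(np.float32))
            ra=cv2.minAreaRect((w[:,:2]*1000).astype(np.float32))
            print(n,c,s[i],np.round(me,3),'z',np.round(np.percentile(w[:,2],[2,50,98]),3),'top',np.round(r[0]),np.round(r[1]),round(r[2],1),'all',np.round(ra[0]),np.round(ra[1]),round(ra[2],1))
E
```

```text
scene yellow [174 154  35  22 446] [0.61  0.338 0.076] z [0.059 0.076 0.081] top [616. 347.] [108. 121.] 74.4 all [616. 347.] [108. 121.] 74.0
scene yellow [281 170  25  17 250] [ 0.851 -0.03   0.054] z [0.04  0.054 0.06 ] top [854. -26.] [77. 87.] 85.6 all [859. -27.] [77. 97.] 85.6
scene yellow [226 193  39  18 397] [ 0.542 -0.039  0.116] z [0.079 0.116 0.138] top [535. -24.] [102.  56.] 84.5 all [558. -24.] [108. 110.] 84.6
scene blue [189 173  37  26 487] [0.555 0.172 0.076] z [0.059 0.076 0.082] top [558. 187.] [107. 123.] 84.8 all [558. 187.] [107. 123.] 84.7
scene red [ 348  202   58   45 1435] [ 0.882 -0.416  0.022] z [-0.001  0.022  0.055] top [ 863. -420.] [182. 122.] 85.3 all [ 862. -404.] [226. 127.] 84.7
scene red [260 225  42  34 781] [ 0.508 -0.244  0.076] z [0.06  0.076 0.081] top [ 515. -240.] [126. 102.] 9.1 all [ 515. -240.] [126. 102.] 8.8
side yellow [274 175  37  30 684] [ 0.557 -0.011  0.106] z [0.075 0.109 0.136] top [562. -17.] [ 47. 106.] 13.7 all [558. -21.] [113. 113.] 83.4
side yellow [196 181  29  19 390] [ 0.855 -0.021  0.051] z [0.039 0.052 0.057] top [858. -22.] [80. 89.] 84.0 all [858. -22.] [80. 89.] 84.0
side yellow [ 234  253   52   41 1277] [0.614 0.36  0.074] z [0.058 0.074 0.079] top [616. 355.] [108. 122.] 73.4 all [616. 355.] [108. 122.] 73.4
side blue [264 222  42  31 954] [0.557 0.194 0.075] z [0.063 0.075 0.08 ] top [559. 190.] [108. 121.] 85.4 all [560. 189.] [108. 124.] 85.4
side red [212 121  37  34 932] [ 0.866 -0.445  0.02 ] z [-0.004  0.02   0.054] top [ 859. -420.] [199. 111.] 85.7 all [ 871. -461.] [296. 150.] 87.3
side red [293 153  19  19 297] [ 0.537 -0.228  0.074] z [0.062 0.074 0.079] top [ 539. -229.] [ 71. 112.] 5.0 all [ 539. -229.] [ 71. 112.] 4.8
side red [314 154  11  18 143] [ 0.472 -0.221  0.074] z [0.063 0.074 0.08 ] top [ 472. -239.] [ 35. 111.] 2.1 all [ 472. -239.] [ 36. 111.] 1.9
```

Run:
```python
from h import *
for n in ['scene','side']:
    im=cv2.imread(f'pics/{n}0.png'); d=np.load(f'pics/{n}0.npy'); W=world(n,d)
    boxes=dict(scene=dict(y=(233,193,249,205),b=(197,181,209,191),r=(270,237,286,249)),side=dict(y=(292,180,303,192),b=(287,229,299,243)))[n]
    for k,(x0,y0,x1,y1) in boxes.items():
        g=im[y0:y1,x0:x1].max(2).astype(float); m=g<(0.5*g.max()+0.5*g.min())
        w=W[y0:y1,x0:x1][m]; vv,uu=np.nonzero(m); wt=(g.max()-g)[m]
        print(n,k,m.sum(),(uu.mean()+x0).round(1),(vv.mean()+y0).round(1),np.round(np.average(w,axis=0,weights=wt)*1000,1))
im,d=snap('wrist','w0')
```

```text
scene y 39 241.8 196.2 [593.7  24.7  78.7]
scene b 29 202.4 185.9 [474.1 116.  149.4]
scene r 45 277.4 243.1 [ 490.2 -241.4   76.8]
side y 28 297.1 184.8 [541.7 -21.6 119.2]
side b 56 292.2 235.9 [534.2 189.2  75.6]
```

View pics/w0.png

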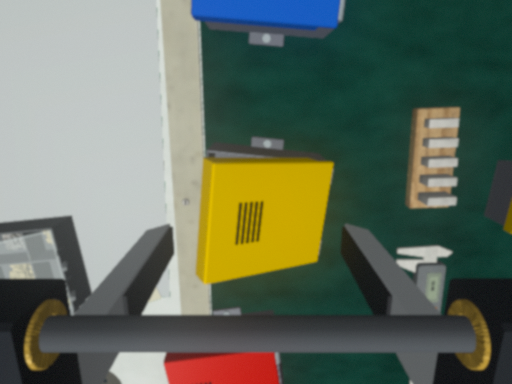

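Run:
```python
from h import *
from scipy.spatial.transform import Rotation as R
o=ctrl.get_obs(); p=ctrl.camera_params('wrist'); d=np.load('pics/w0.npy')
T=np.eye(4);T[:3,:3]=R.from_euler('xyz',o['eef_rot']).as_matrix();T[:3,3]=o['ee_pos']
print(T.round(3)); M=T@p['mount']; f=192/np.tan(np.radians(p['vertical_fov']/2))
for u,v in [(249,222),(300,180),(230,180),(212,160),(330,163),(200,278),(318,262),(250,142),(282,141),(251,40),(283,42)]:
    z=np.median(d[v-2:v+3,u-2:u+3]); z=d[v,u]
    q=M@np.array([(u-p['cx'])/f*z,-(v-p['cy'])/f*z,-z,1]); print(u,v,(q[:3]*1000).round(1))
```

```text
[[-0.001  1.     0.     0.55 ]
 [ 0.     0.    -1.     0.   ]
 [-1.    -0.001 -0.     0.166]
 [ 0.     0.     0.     1.   ]]
249 222 [542.5 -20.8 120.3]
300 180 [586.4   8.   93.1]
230 180 [528.6  16.8 130.7]
212 160 [515.7  32.4 132.4]
330 163 [615.2  19.9  76.1]
200 278 [502.6 -65.  132.1]
318 262 [ 624.3 -118.4   -2.9]
250 142 [541.   29.4  -1.3]
282 141 [576.5  31.    3. ]
251 40 [542.6 133.9   4.7]
283 42 [575.8 133.   -1.8]
```

Request:
send_rows(
  rows=[
    [[-12,-10,0,0],[-12,-9.5,0,0],[0,0,0,0],[0,0,0,0],[0,0,0,0],[0,0,0,0],[0,0,0,0],[0,0,0,0]],
  ],
  grip=1,
  newtons=20,
)

```text
time_s: 0.95
ee_pos: [0.5261, -0.0194, 0.1661]
eef_rot: [-1.723, 1.571, 2.99]
force: [0.7, 0.5, -0.2]
grip_width: 0.0336
```

Request:
send_rows(
  rows=[
    [[0,0,0,0],[0,0,0,0],[0,0,0,0],[0,0,0,0],[0,0,-10,0],[0,0,-15,0],[0,0,-15,0],[0,0,-15,0],[0,0,-15,0],[0,0,-10,0],[0,0,-8,0]],
  ],
)

```text
time_s: 2.05
ee_pos: [0.5259, -0.0195, 0.0775]
eef_rot: [-1.704, 1.571, 3.008]
force: [-0.0, 0.7, 3.2]
grip_width: 0.0005
```

Gripper shut, lid contacted (3.2 N), TCP at 77.5 mm. Now down to the stop in small steps.

Request:
send_rows(
  rows=[
    [[0,0,-2,0],[0,0,-2,0],[0,0,-1,0],[0,0,-1,0],[0,0,-0.5,0],[0,0,0,0]],
  ],
)

```text
time_s: 2.65
ee_pos: [0.526, -0.0195, 0.0718]
eef_rot: [1.36, 1.571, -0.211]
force: [-0.3, 0.3, 2.8]
grip_width: 0.0003
```

Request:
send_rows(
  rows=[
    [[0,0,-0.5,0],[0,0,-0.5,0],[0,0,-0.5,0],[0,0,0,0],[0,0,0,0]],
  ],
)

```text
time_s: 3.15
ee_pos: [0.526, -0.0195, 0.0702]
eef_rot: [1.972, 1.571, 0.402]
force: [-1.1, 0.0, 2.5]
grip_width: 0.0006
```

Request:
send_rows(
  rows=[
    [[0,0,-0.5,0],[0,0,-0.5,0],[0,0,0,0],[0,0,0,0]],
  ],
)

```text
time_s: 3.55
ee_pos: [0.526, -0.0195, 0.0692]
eef_rot: [-0.661, 1.571, -2.232]
force: [-1.7, 0.8, 3.6]
grip_width: 0.0005
```

Request:
send_rows(
  rows=[
    [[0,0,-0.5,0],[0,0,-0.5,0],[0,0,0,0],[0,0,0,0]],
  ],
)

```text
time_s: 3.95
ee_pos: [0.526, -0.0195, 0.0682]
eef_rot: [-0.704, 1.571, -2.275]
force: [-0.7, 0.4, 2.0]
grip_width: 0.0005
```

Run:
```python
from h import *
a,d1=snap('side','s2'); b,d=snap('wrist','w2')
c=cv2.resize(a[140:240,240:360],(480,400),interpolation=2)
cv2.imwrite('pics/s2c.png',c[:,:,::-1]); print(ctrl.get_obs()['force'])
W=world('side',d1)
```

```text
[-0.7681066   0.25668645  2.75688075]
```

View pics/s2c.png

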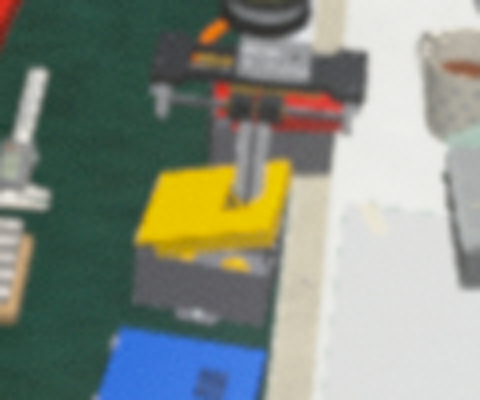

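View pics/w2.png

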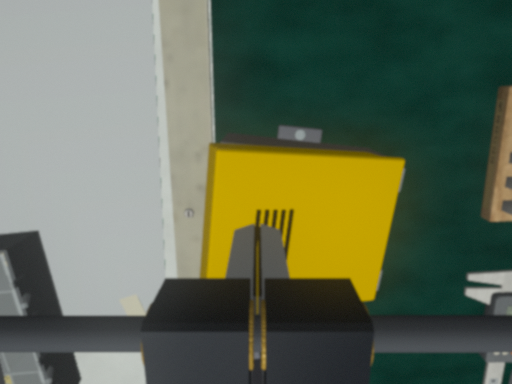

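```bash
cat >> h.py <<'E'
from scipy.spatial.transform import Rotation as R
def wristw(d,o):
    p=ctrl.camera_params('wrist');T=np.eye(4);T[:3,:3]=R.from_euler('xyz',o['eef_rot']).as_matrix();T[:3,3]=o['ee_pos']
    M=T@p['mount']; f=192/np.tan(np.radians(p['vertical_fov']/2)); v,u=np.mgrid[0:384,0:512]
    P=np.stack([(u-p['cx'])/f*d,-(v-p['cy'])/f*d,-d],-1); return P@M[:3,:3].T+M[:3,3]
def fit(W,mask):
    w=W[mask]; w=w[np.isfinite(w).all(1)]
    A=np.c_[w[:,:2]-np.median(w[:,:2],0),np.ones(len(w))]; k=np.ones(len(w),bool)
    for _ in range(6):
        c=np.linalg.lstsq(A[k],w[k,2],rcond=None)[0]; k=abs(A@c-w[:,2])<.004
    return c[:2], c[2], np.median(w[:,:2],0), k.sum()
E
python3 - <<'E'
from h import *
o=ctrl.get_obs()
for n in ['s2','w2','side0','w0']:
    im=cv2.imread(f'pics/{n}.png'); d=np.load(f'pics/{n}.npy')
    o=ctrl.get_obs()
    if n=='w0': o['ee_pos']=np.array([.5498,0,.1658])
    W=world('side',d) if n[0]=='s' else wristw(d,o)
    h=cv2.cvtColor(im,cv2.COLOR_BGR2HSV); m=(h[...,0]>=20)&(h[...,0]<=33)&(h[...,1]>140)&(h[...,2]>90)&(d>0)&(abs(W[...,0]-.55)<.1)&(abs(W[...,1]+.02)<.1)&(W[...,2]>.05)
    s,z,c,k=fit(W,m); print(n,m.sum(),k,s,'tilt',np.arctan(np.hypot(*s)),'az',np.degrees(np.arctan2(-s[1],-s[0])),'z',z,c)
E
```

```text
s2 620 457 [-0.35465374  0.0336551 ] tilt 0.34222922289405777 az -5.420886999282654 z 0.09419185490306527 [ 0.55762626 -0.00443473]
w2 21973 20360 [-0.35530564  0.03713108] tilt 0.3431105884977683 az -5.966017633019396 z 0.09628768297656659 [ 0.55488698 -0.00155351]
side0 641 451 [-0.5998226   0.06072148] tilt 0.5425405155483282 az -5.780496424727053 z 0.11094819671922526 [ 0.55494157 -0.00693878]
w0 15534 13099 [-0.60898991  0.06524677] tilt 0.5495419710456245 az -6.1153038856279345 z 0.11282935536796894 [ 0.55234757 -0.01247116]
```

Run:
```python
from h import *
o=ctrl.get_obs(); print(o['time_s'],o['ee_pos'],o['qpos'])
p=ctrl.camera_params('wrist'); f=192/np.tan(np.radians(p['vertical_fov']/2))
Mi=np.linalg.inv(p['mount'])
for x in [0,-.019,-.04,-.06]:
    q=Mi@np.array([x,0,0,1]); print('wrist',x,p['cx']+f*q[0]/-q[2],p['cy']-f*q[1]/-q[2],-q[2])
p=ctrl.camera_params('side'); f=192/np.tan(np.radians(p['vertical_fov']/2)); Mi=np.linalg.inv(p['cam_to_world'])
for z in [0,.02,.04,.06]:
    q=Mi@np.r_[o['ee_pos']+[0,0,z],1]; print('side',z,p['cx']+f*q[0]/-q[2],p['cy']-f*q[1]/-q[2],-q[2])
b=cv2.imread('pics/w2.png')[140:300,190:420]; cv2.imwrite('pics/w2c.png',cv2.resize(b,None,fx=3,fy=3,interpolation=2))
W=wristw(np.load('pics/w2.npy'),o)
for v in range(195,290,8): print(v,[(W[v,u]*1000).round(0).tolist() for u in (240,252,275)])
```

```text
4.05 [ 0.5259914  -0.019505    0.06824815] [-1.06654203e-01  3.51488855e-01  1.69523250e+00 -4.61464328e-06
  1.09487652e+00 -1.06677661e-01]
wrist 0 257.9757813745357 216.3099475818882 0.23102871635987443
wrist -0.019 258.0459888264817 226.47944671884073 0.2126952477487879
wrist -0.04 258.13915059221006 239.97386176898027 0.19243194033653438
wrist -0.06 258.24815020593365 255.7623777593293 0.17313355232486435
side 0 300.45019970532087 196.95085532908027 1.6977817889324172
side 0.02 300.8519512787405 192.56198150316396 1.6852329032715845
side 0.04 301.2597309297955 188.10725486196233 1.6726840176107518
side 0.06 301.6736753563769 183.5851820702036 1.6601351319499191
195 [[516.0, 7.0, 111.0], [523.0, 7.0, 108.0], [535.0, 5.0, 104.0]]
203 [[516.0, 3.0, 110.0], [523.0, 2.0, 109.0], [535.0, 1.0, 104.0]]
211 [[516.0, -2.0, 110.0], [523.0, -2.0, 108.0], [535.0, -4.0, 104.0]]
219 [[516.0, -6.0, 110.0], [523.0, -8.0, 106.0], [535.0, -8.0, 105.0]]
227 [[516.0, -10.0, 114.0], [523.0, -10.0, 113.0], [536.0, -14.0, 102.0]]
235 [[517.0, -10.0, 124.0], [523.0, -10.0, 124.0], [535.0, -10.0, 124.0]]
243 [[517.0, -10.0, 134.0], [523.0, -10.0, 134.0], [534.0, -10.0, 135.0]]
251 [[518.0, -10.0, 144.0], [523.0, -10.0, 143.0], [533.0, -9.0, 145.0]]
259 [[518.0, -9.0, 152.0], [523.0, -10.0, 151.0], [533.0, -10.0, 152.0]]
267 [[518.0, -10.0, 158.0], [523.0, -10.0, 159.0], [533.0, -10.0, 158.0]]
275 [[519.0, -10.0, 166.0], [523.0, -10.0, 165.0], [532.0, -10.0, 165.0]]
283 [[521.0, 14.0, 212.0], [523.0, -12.0, 168.0], [530.0, 14.0, 212.0]]
```

View pics/w2c.png

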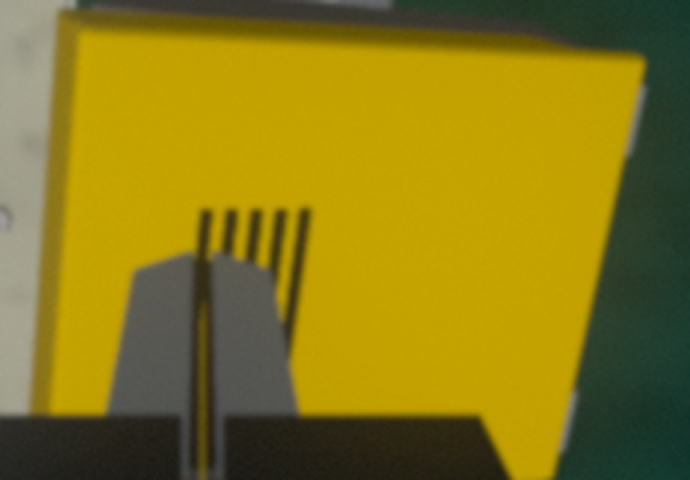

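```bash
cat > lid.py <<'E'
from h import *
import sys
def lid(tag,n='wrist',c=(.55,-.02),col='y'):
    o=ctrl.get_obs(); im,d=snap(n,tag)
    W=wristw(d,o) if n=='wrist' else world(n,d)
    h=cv2.cvtColor(im,cv2.COLOR_RGB2HSV)
    lo,hi=dict(y=(20,33),b=(105,120))[col]
    m=(h[...,0]>=lo)&(h[...,0]<=hi)&(h[...,1]>140)&(h[...,2]>60)&(d>0)&(abs(W[...,0]-c[0])<.1)&(abs(W[...,1]-c[1])<.1)&(W[...,2]>.05)
    s,z,cc,k=fit(W,m); print(tag,round(o['time_s'],2),'tilt',(np.hypot(*s)*-np.sign(s[0])).round(3),'z',z.round(4),cc.round(3),'tcp',o['ee_pos'].round(4),'F',o['force'].round(1),k)
E
python3 - <<'E'
from lid import *
lid('w3');lid('w4');lid('s4','side')
E
```

```text
w3 4.05 tilt 0.358 z 0.0968 [ 0.553 -0.002] tcp [ 0.526  -0.0195  0.0682] F [-0.8  0.3  2.8] 20606
w4 4.1 tilt 0.358 z 0.0968 [ 0.554 -0.002] tcp [ 0.526  -0.0195  0.0683] F [-0.5  0.2  3.1] 20612
s4 4.15 tilt 0.35 z 0.0946 [ 0.557 -0.003] tcp [ 0.526  -0.0195  0.0683] F [-1.5  0.5  2.6] 456
```

Request:
send_rows(
  rows=[
    [[0,0,5,0],[0,0,5,0],[0,0,5,0],[0,0,0,0]],
  ],
)

```text
time_s: 4.6
ee_pos: [0.5265, -0.0195, 0.0842]
eef_rot: [1.469, 1.569, -0.101]
force: [0.6, -0.0, 2.1]
grip_width: 0.0004
```

Run:
```python
from lid import *
lid('w5')
```

```text
w5 4.6 tilt 0.532 z 0.1073 [ 0.554 -0.002] tcp [ 0.5265 -0.0195  0.0842] F [ 0.6 -0.   2.1] 17588
```

Run:
```python
from h import *
o=ctrl.get_obs(); print(o['time_s'],o['ee_pos'])
W=wristw(np.load('pics/w5.npy'),o)
for v in range(205,262,5): print(v,[(W[v,u]*1000).round(0).tolist() for u in (240,252,266,275)])
o0=dict(ee_pos=np.array([.5498,0,.1658]),eef_rot=np.array([-1.67759253,1.56986385,3.03482592])); W=wristw(np.load('pics/w0.npy'),o0)
print('open, rel TCP z')
for v in range(215,285,6): print(v,[((W[v,u]-o0['ee_pos'])*1000).round(0).tolist() for u in (140,150,160,168,348,358,365)])
a=cv2.imread('pics/w5.png')[130:340,170:440];cv2.imwrite('pics/w5c.png',cv2.resize(a,None,fx=2.5,fy=2.5))
```

```text
4.65 [ 0.5261321  -0.01952508  0.08373738]
205 [[516.0, 2.0, 127.0], [523.0, 1.0, 123.0], [530.0, -1.0, 119.0], [536.0, -1.0, 117.0]]
210 [[516.0, -1.0, 127.0], [523.0, -2.0, 124.0], [531.0, -3.0, 119.0], [536.0, -3.0, 119.0]]
215 [[516.0, -3.0, 128.0], [523.0, -5.0, 123.0], [531.0, -6.0, 119.0], [536.0, -7.0, 118.0]]
220 [[516.0, -6.0, 128.0], [523.0, -8.0, 124.0], [531.0, -9.0, 119.0], [536.0, -10.0, 118.0]]
225 [[516.0, -10.0, 126.0], [523.0, -10.0, 126.0], [530.0, -10.0, 125.0], [536.0, -13.0, 116.0]]
230 [[517.0, -10.0, 134.0], [523.0, -10.0, 133.0], [530.0, -10.0, 132.0], [535.0, -10.0, 133.0]]
235 [[517.0, -10.0, 140.0], [523.0, -10.0, 139.0], [530.0, -10.0, 141.0], [535.0, -10.0, 139.0]]
240 [[517.0, -10.0, 147.0], [523.0, -10.0, 147.0], [530.0, -9.0, 148.0], [534.0, -10.0, 147.0]]
245 [[517.0, -10.0, 153.0], [523.0, -10.0, 152.0], [530.0, -10.0, 152.0], [534.0, -10.0, 152.0]]
250 [[518.0, -10.0, 158.0], [523.0, -10.0, 158.0], [530.0, -10.0, 157.0], [534.0, -10.0, 158.0]]
255 [[518.0, -10.0, 163.0], [523.0, -10.0, 163.0], [529.0, -10.0, 163.0], [533.0, -10.0, 162.0]]
260 [[51
[... 1273 characters left out ...]
8.0, -5.0, 52.0], [46.0, -2.0, 57.0], [46.0, 5.0, 72.0], [48.0, 8.0, 78.0]]
263 [[-49.0, 10.0, 88.0], [-48.0, 6.0, 80.0], [-48.0, -2.0, 65.0], [-112.0, -122.0, -173.0], [46.0, -5.0, 58.0], [46.0, 3.0, 73.0], [46.0, 8.0, 84.0]]
269 [[-49.0, 8.0, 90.0], [-48.0, 4.0, 82.0], [-48.0, -4.0, 66.0], [-112.0, -130.0, -172.0], [112.0, -127.0, -168.0], [46.0, 1.0, 75.0], [46.0, 5.0, 83.0]]
275 [[-47.0, 8.0, 94.0], [-47.0, 2.0, 83.0], [-48.0, -7.0, 67.0], [-113.0, -138.0, -172.0], [113.0, -136.0, -168.0], [46.0, -2.0, 75.0], [46.0, 2.0, 84.0]]
281 [[-48.0, 6.0, 95.0], [-48.0, -2.0, 82.0], [-123.0, -146.0, -171.0], [-113.0, -147.0, -172.0], [113.0, -144.0, -169.0], [46.0, -5.0, 75.0], [46.0, -0.0, 84.0]]
```

View pics/w5c.png

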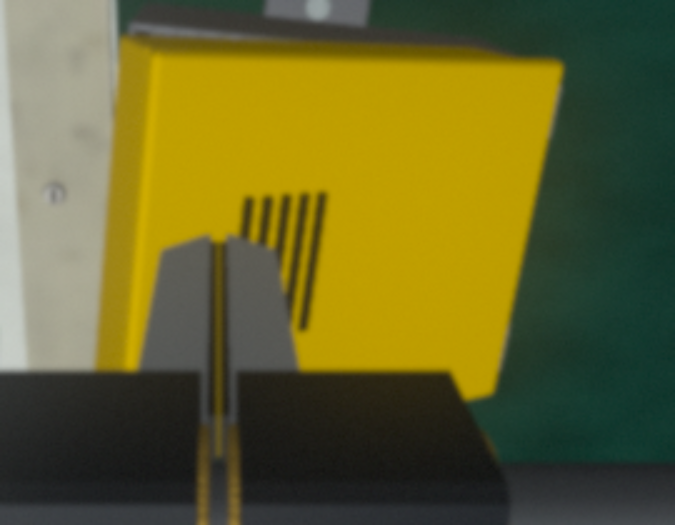

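The real fingertips sit about 40 mm above the reported TCP: depth shows the finger ends there, and the lid follows the fingers at that offset. I'm allowing for this and pressing on with force feedback.

Request:
send_rows(
  rows=[
    [[0,0,-10,0],[0,0,-10,0],[0,0,-10,0],[0,0,-8,0],[0,0,-5,0],[0,0,-2,0],[0,0,0,0],[0,0,0,0]],
  ],
)

```text
time_s: 5.45
ee_pos: [0.5246, -0.0193, 0.0381]
eef_rot: [-1.663, 1.567, 3.05]
force: [-11.5, 2.1, 14.3]
grip_width: 0.0004
```

Run:
```python
from lid import *
lid('w6')
```

```text
w6 5.45 tilt 0.025 z 0.0764 [ 0.556 -0.001] tcp [ 0.5246 -0.0193  0.0381] F [-11.5   2.1  14.3] 25044
```

Request:
send_rows(
  rows=[
    [[0,0,-1,0],[0,0,-1,0],[0,0,0,0]],
  ],
)

```text
time_s: 5.8
ee_pos: [0.5253, -0.0194, 0.0353]
eef_rot: [-1.696, 1.569, 3.016]
force: [-2.0, 0.9, 3.0]
grip_width: 0.0007
```

Request:
send_rows(
  rows=[
    [[0,0,-1,0],[0,0,-1,0],[0,0,-0.5,0],[0,0,0,0]],
  ],
)

```text
time_s: 6.2
ee_pos: [0.526, -0.0195, 0.0336]
eef_rot: [-1.682, 1.571, 3.03]
force: [-2.3, 0.2, 2.6]
grip_width: 0.0005
```

Run:
```python
from lid import *
lid('w7')
```

```text
w7 6.2 tilt -0.029 z 0.0734 [ 0.557 -0.001] tcp [ 0.526  -0.0195  0.0336] F [-2.3  0.2  2.6] 25448
```

Request:
send_rows(
  rows=[
    [[0,0,-1,0],[0,0,-1,0],[0,0,0,0],[0,0,0,0]],
  ],
)

```text
time_s: 6.65
ee_pos: [0.526, -0.0195, 0.0318]
eef_rot: [1.45, 1.571, -0.12]
force: [-1.0, -0.0, 3.6]
grip_width: 0.0002
```

Run:
```python
from lid import *
lid('w8')
```

```text
w8 6.65 tilt -0.049 z 0.0722 [ 0.557 -0.001] tcp [ 0.526  -0.0195  0.0318] F [-1.  -0.   3.6] 25611
```

Request:
send_rows(
  rows=[
    [[0,0,-1,0],[0,0,-0.5,0],[0,0,-0.5,0],[0,0,0,0]],
  ],
)

```text
time_s: 7.1
ee_pos: [0.5261, -0.0195, 0.0299]
eef_rot: [1.481, 1.571, -0.09]
force: [-3.2, -0.1, 5.8]
grip_width: 0.0004
```

Run:
```python
from lid import *
lid('w9')
```

```text
w9 7.1 tilt -0.072 z 0.071 [ 0.557 -0.001] tcp [ 0.5261 -0.0195  0.0299] F [-3.2 -0.1  5.8] 25776
```

Request:
send_rows(
  rows=[
    [[0,0,-0.7,0],[0,0,0,0],[0,0,0,0]],
  ],
)

```text
time_s: 7.45
ee_pos: [0.5261, -0.0195, 0.0296]
eef_rot: [1.448, 1.57, -0.122]
force: [-5.1, 0.3, 10.5]
grip_width: 0.0003
```

Stop reached: force is rising (10.5 N) and the tip has nearly stopped moving. Releasing now.

Request:
send_rows(
  rows=[
    [[0,0,3,0],[0,0,5,0],[0,0,10,0],[0,0,20,0],[0,0,30,0],[0,0,30,0],[0,0,20,0],[0,0,0,0],[0,0,0,0],[0,0,0,0],[0,0,0,0],[0,0,0,0]],
  ],
)

```text
time_s: 8.65
ee_pos: [0.5257, -0.0195, 0.1463]
eef_rot: [-1.703, 1.569, 3.009]
force: [-0.4, -0.6, 0.2]
grip_width: 0.0004
```

Run:
```python
from lid import *
lid('w10');lid('s10','side')
a=cv2.imread('pics/s10.png')[120:310,180:340]
cv2.imwrite('pics/s10c.png',cv2.resize(a,None,fx=3,fy=3,interpolation=2))
```

```text
w10 8.65 tilt 0.009 z 0.0755 [ 0.551 -0.013] tcp [ 0.5257 -0.0195  0.1463] F [-0.4 -0.6  0.2] 14397
s10 8.7 tilt 0.013 z 0.0746 [ 0.55 -0.01] tcp [ 0.5258 -0.0195  0.1465] F [-0.4 -0.2  0.9] 554
```

View pics/s10c.png

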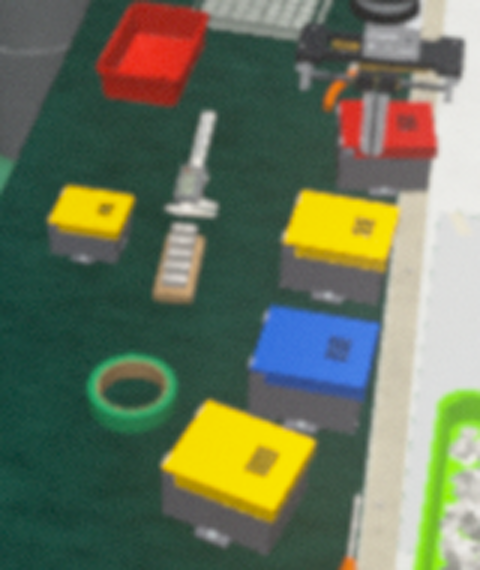

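Yellow is locked: tilt reads about 0.01 with no finger on it. Blue is still shut, its pad at about (534, 190). Moving over to it.

Request:
send_rows(
  rows=[
    [[2,30,0,0],[1,30,0,0],[1,30,0,0],[1,30,0,0],[1,30,0,0],[1,30,0,0],[1,29,0,0],[0,0,0,0],[0,0,0,0]],
  ],
)

```text
time_s: 9.65
ee_pos: [0.5338, 0.1896, 0.1467]
eef_rot: [-1.073, 1.57, -2.643]
force: [-0.2, -1.1, 0.7]
grip_width: 0.0005
```

Run:
```python
from lid import *
lid('w11',c=(.56,.19),col='b'); print(ctrl.get_obs()['ee_pos'])
```

```text
w11 9.65 tilt 0.011 z 0.0755 [0.561 0.195] tcp [0.5338 0.1896 0.1467] F [-0.2 -1.1  0.7] 14413
[0.53392888 0.18900715 0.14684513]
```

View pics/w11.png

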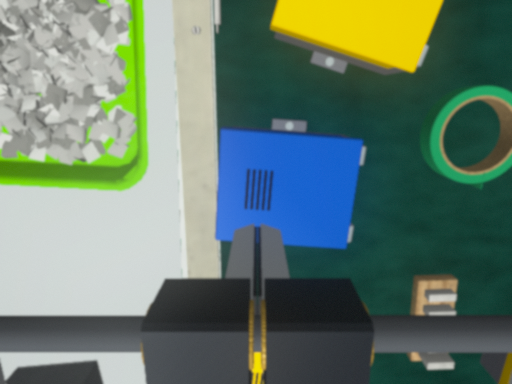

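Close view shows the blue lid shut, its pad at pixel (259,189), with the finger line on it. Now descending.

Request:
send_rows(
  rows=[
    [[0,0,-25,0],[0,0,-25,0],[0,0,-25,0],[0,0,-18,0],[0,0,-10,0],[0,0,-3,0],[0,0,-1,0],[0,0,-1,0],[0,0,-1,0],[0,0,-1,0],[0,0,-1,0],[0,0,-1,0]],
  ],
)

```text
time_s: 10.9
ee_pos: [0.5341, 0.1896, 0.0353]
eef_rot: [2.041, 1.571, 0.47]
force: [-1.1, 0.5, 2.6]
grip_width: 0.0001
```

Request:
send_rows(
  rows=[
    [[0,0,-1,0],[0,0,-1,0],[0,0,-1,0],[0,0,-0.5,0],[0,0,-0.5,0],[0,0,0,0]],
  ],
)

```text
time_s: 11.5
ee_pos: [0.534, 0.1895, 0.031]
eef_rot: [-2.029, 1.571, 2.683]
force: [-3.2, 1.8, 2.8]
grip_width: 0.0002
```

Request:
send_rows(
  rows=[
    [[0,0,-0.6,0],[0,0,-0.6,0],[0,0,-0.5,0],[0,0,0,0],[0,0,0,0]],
  ],
)

```text
time_s: 12.0
ee_pos: [0.534, 0.1896, 0.0297]
eef_rot: [2.244, 1.571, 0.674]
force: [-5.2, 0.7, 8.0]
grip_width: 0.0004
```

Run:
```python
from lid import *
lid('w12',c=(.56,.19),col='b')
```

```text
w12 12.0 tilt -0.073 z 0.0711 [0.567 0.208] tcp [0.534  0.1896 0.0297] F [-5.2  0.7  8. ] 26095
```

At the stop (tilt −0.073, 8 N). Releasing upward.

Request:
send_rows(
  rows=[
    [[0,0,5,0],[0,0,15,0],[0,0,30,0],[0,0,40,0],[0,0,40,0],[0,0,30,0],[0,0,20,0],[0,0,0,0],[0,0,0,0],[0,0,0,0],[0,0,0,0],[0,0,0,0]],
  ],
)

```text
time_s: 13.25
ee_pos: [0.5338, 0.1894, 0.2085]
eef_rot: [-1.287, 1.57, -2.858]
force: [-0.8, -0.8, -0.2]
grip_width: 0.0005
```

Run:
```python
from lid import *
lid('w13',c=(.56,.19),col='b');lid('s13b','side',c=(.56,.19),col='b');lid('s13','side')
a=cv2.imread('pics/s13.png')[120:310,180:340]
cv2.imwrite('pics/s13c.png',cv2.resize(a,None,fx=3,fy=3,interpolation=2)); print(ctrl.get_obs()['force'])
```

```text
w13 13.25 tilt 0.614 z 0.1123 [0.56  0.195] tcp [0.5338 0.1894 0.2085] F [-0.8 -0.8 -0.2] 9855
s13b 13.3 tilt 0.609 z 0.1095 [0.565 0.201] tcp [0.5338 0.1894 0.2087] F [-0.4 -0.   0. ] 587
s13 13.35 tilt 0.014 z 0.0746 [ 0.555 -0.003] tcp [0.5339 0.1895 0.2089] F [-0.6  0.3  0. ] 480
[-1.15052121 -0.69502724  0.23235561]
```

View pics/s13c.png

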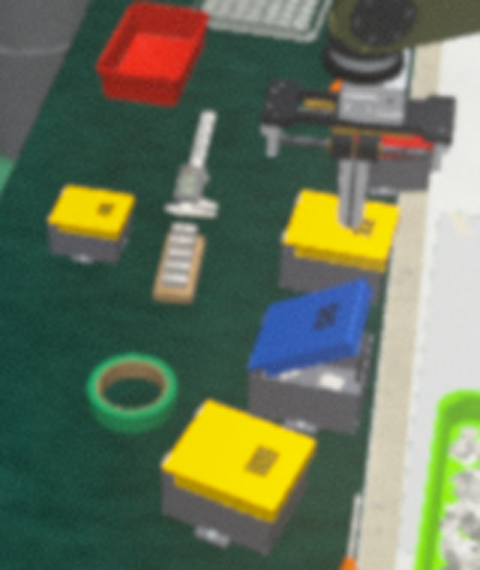

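Run:
```python
from h import *
im,d=snap('scene','sc9'); W=world('scene',d); h=cv2.cvtColor(im,cv2.COLOR_RGB2HSV)
m=(h[...,0]<=5)&(h[...,1]>140)&(abs(W[...,0]-.515)<.1)&(abs(W[...,1]+.24)<.1)&(W[...,2]>.05)
print('red',fit(W,m)); print(ctrl.hand_in())
```

```text
red (array([-0.00608475,  0.00485441]), np.float64(0.07631060086459722), array([ 0.50890917, -0.24396366]), np.int64(627))
the job is handed in; nothing more can be done
None
```

I pressed the open yellow lid to its stop and let go, and it stayed locked. Then I pressed the blue lid to its stop and let go, and it sprang open. The job was handed in at about 13.4 s of the 42 s allowed.

Last checks before handing in:
- **Yellow lid:** about 0.01 rad, locked, with the blue lid still shut at that point.
- **Blue lid:** about 0.55 rad, open. I took both readings within 0.05 s and they agreed, but I did not measure its speed.
- **Red lid:** level, about 0.01 rad.
- **Robot:** raised well clear of everything, with force readings near zero.
- **Bystanders:** the tape, gauges and caliper look unmoved in the pictures. I did not measure them, and I did not check the side cutters or screwdriver closely at the end. The arm was never sent near either.

**Fingertip offset:** this disagreed with the interface text. The fingertips really end about 40 mm behind the reported TCP. My first press therefore stopped short: the yellow lid reached only about 0.34 rad while the TCP read 68 mm. I found this from the camera depth, allowed for it and completed the press.

**Force during the press:** there was one brief reading of about 14 N up and 11.5 N sideways. It was probably finger friction or the catch jolting.

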